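# Stand the bronze pasta die in its rack slot

### The job

The washed pasta dies are leaning in their draining cradles. Take the copper-coloured bronze die and stand it upright between the blue tines of the rack, lowering it until it sits fully down on the rack's two rails before you let go. Leave the white die and the silver die where they are.

Things in the scene. Friction and masses are not known exactly. Their poses are not given: they have to be found in the camera images.
- die_bronze: copper-coloured bronze die: disc 84 mm across, 12 mm thick, 0.4-0.65 kg. Origin at its centre, x normal to its faces. Starts in a fixed grey cradle leaning 12 degrees from upright, top edge towards the robot; z then points up the lean. Two cradle rails carry it; a plate backs its robot side up to centre height, leaving the upper 38 mm free on both sides to pinch across the thickness.
- slot_blue (a point): where the centre of a die seated in the blue slot lies, 69 mm above the table. x: level, along the rack and a seated die's axis (either way round); z up. Two round rails 8 mm thick along x at y = -25 and 25 mm, tops 34 mm above the table, carry the die's rim. Four blue tines 6 mm thick stand on them, leaving 26 mm clear along x; tops 80 mm above the table. Dark wood foot 190 x 100 x 14 mm.
- die_white: white plastic die of the same size and form (disc 84 x 12 mm, origin at its centre, x normal to its faces), leaning in the same way in the other grey cradle; which cradle is where varies. To be left alone.
- die_steel: silver die of the same size and form (disc 84 x 12 mm, origin at its centre, x normal to its faces), standing upright between the rack's bare steel tines, 90 mm along the rack (-x) from the blue slot. To be left alone.

How it is judged:
By the outcome, as a careful person would: the job done as asked, in the order asked, and still so for the second after the job is handed in, with the robot touching nothing.
It also fails if it takes over 40 s, if anything falls off the work surface, if the arm or the gripper's body presses on something with over 40 N, if the wrist force passes 120 N, or if a joint passes its speed limit or range.

### The arm

A 6-joint arm with a two-finger parallel gripper is mounted at the origin on the work surface. World frame = base frame: x ahead of the robot, y to its left, z up, the work surface at z = 0. Lengths are in m, angles in degrees, forces in N, time in s.
With the tool pointing down it reaches from about 0.375 to 0.825 m from the base axis. Payload 5.5 kg.
Tool frame: the origin (TCP) lies between the finger pads; the fingertips stand 14 mm ahead of it and the grasp point (between the pads) lies 5 mm behind it; z points along the fingers, y is the direction in which the jaws open and shut (so a half turn about z gives the same grasp; the last joint's range is limited). The gripper opens to 85 mm and grips with 20 to 120 N. Pads are 22 mm wide; open, the fingers measure 114 mm over their backs; the gripper's body (76 mm by 85 mm) begins 54 mm behind the grasp point. The pads swing forward as they close: fully open they stand 13 mm farther back than shut.
Start: joints at [71.448, 17.962, -2.699, 69.339, 0, 90], TCP at [0.191, 0.569, 0.245] pointing down, gripper open.
Joint ranges: [-152.73, 152.73], [-39.44, 99.34], [-58.76, 71.6], [-118.89, 123.64], [-81.53, 83.1], [-180, 180]. Speed limits (degrees/s): [136.94, 136.94, 172.46, 180, 180, 180].

### API

Orientations are given as a 3x3 rotation matrix whose columns are the frame's x, y, z axes.
In Python, from cell import * gives the robot as it stands.
- The arm moves only by the tool servo_tool, never from a script. Its argument "steps" is one flat list of numbers, 7 for each row, row after row: the turn, a rotation vector about the tool's x, y, z in degrees, then the shift along the tool's x, y, z in cm, then the opening in per cent of the stroke, from 0 (shut) to 100 (fully open). A call has 1 to 10 rows; each row shifts and turns the commanded pose from where the row before left it, along the tool's axes as they then stand; what a row does not reach is not made up. A row lasts 1/10 s, in which the tool goes at most 50 mm and 8.59 degrees, less where a joint would pass 70% of its speed; a pose out of reach is approached as far as the arm can. A call is refused whole if a number of a shift passes 5 or a number of a turn 8.59, either way. A call with a gripper value outside its range is refused whole. The fingers move at their own pace and stop on an object; "newtons" is the grip in N (left out, the last holds). Time passes only in rows, so rows that do not move let the fingers close. It gives the time, the measured TCP pose, the force and the opening at its end, in the units of the state.
- sense(): the state, without advancing time (a new reading comes with each control period).
- read_camera(name): name is "side" or "top" or "wrist"; returns a dict with "image" (420x560x3 uint8, red, green, blue), "fx", "fy", "cx", "cy" (pixels), "camera_from_world" (4x4, takes a point from world to camera coordinates). Camera axes: x right, y down, z forward; pixel columns grow to the right and rows downward; lengths in m; the calibration is good to about 2 mm. A picture is of the moment at which its call begins. There is no depth.
- hand_in(): hands the job in, once; it reports no verdict.
The state is a dict: "time_s": time; "joint_pos": joint angles; "qd": joint speeds; "tau": joint torques, N m; "position": TCP position; "eef_rot": TCP orientation; "wrist_force": force on the tool from outside, world axes, zero at the start; "moment": the same for the moment, N m; "opening": finger opening in m.
Only numpy, scipy, OpenCV 4.12 (cv2) and the standard library are available. Lean on these libraries where they do the work, as an engineer would, in place of code of your own. Each camera call takes 0.05 s, during which the arm holds its last target.

## Working session

There is one attempt and no reset: what is moved stays moved. The work goes in short steps, Python scripts to look and compute and a tool call to move; the robot and the scene stay as the last step left them, time stands still between calls to the robot, and variables do not carry over. Pictures are saved under pics/ and viewed, and the job is handed in when it is done.

Besides the shell and the picture viewer there is one more tool, called after "Request:" as name(argument=value, ...), one argument or row to a line, values as JSON. servo_tool: Moves the arm, as the interface text tells. Its arguments: {"type":"object","properties":{"steps":{"type":"array","items":{"type":"number"}},"newtons":{"type":"number"}},"required":["steps"]}

```bash
mkdir -p pics; ls
python3 - <<'E'
from cell import *
import cv2
s=sense(); print(s)
for n in ["side","top","wrist"]:
    c=read_camera(n); cv2.imwrite(f"pics/{n}0.png",c["image"][:,:,::-1]); print(n,c["fx"],c["cx"],c["cy"]); print(c["camera_from_world"])
    import pickle; pickle.dump(c,open(f"{n}0.pkl","wb"))
E
```

```text
pics
{'time_s': 0.0, 'joint_pos': array([ 7.14482135e+01,  1.80025782e+01, -2.75448165e+00,  6.93390591e+01,
       -2.31398358e-04,  8.99997016e+01]), 'qd': array([ 0.0368206 , -0.0900463 , -0.0551037 ,  0.03060046,  0.02325855,
       -0.04965122]), 'tau': array([ 1.38417636e-04, -5.39589822e+01,  3.39747727e+01,  1.90268504e-02,
        1.82040435e-04, -1.80735682e-06]), 'position': array([0.19072317, 0.56829989, 0.24444947]), 'eef_rot': array([[-9.48038133e-01,  3.18156280e-01, -5.29916141e-04],
       [ 3.18156721e-01,  9.48036796e-01, -1.59170179e-03],
       [-4.02992059e-06, -1.67759038e-03, -9.99998593e-01]]), 'wrist_force': array([-0.09102759, -0.59766814,  0.29820931]), 'moment': array([ 0.03489992, -0.02301502, -0.0363016 ]), 'opening': 0.08546182165825404}
side 396.2615128755701 276.18344423539776 203.85016827432807
[[-0.89345644 -0.44900476  0.01141553  0.48854066]
 [-0.35978849  0.70025204 -0.61660305  0.22733167]
 [ 0.26886396 -0.55501514 -0.78719144  0.84613062]
 [ 0.          0.          0.          1.        ]]
top 398.7224522506036 285.6267500467326 204.38822226571423
[[-0.03599746 -0.99934892 -0.00243153  0.05485912]
 [-0.97359338  0.03561838 -0.22549336  0.54686151]
 [ 0.22543316 -0.00574987 -0.97424167  0.74698339]
 [ 0.          0.          0.          1.        ]]
wrist 308.6040212983788 275.7079576369183 211.40022759632708
[[ 0.31868221  0.9478607  -0.00131876 -0.59974091]
 [ 0.90133193 -0.30260753  0.30988616 -0.04056146]
 [ 0.29332985 -0.09994385 -0.95077275  0.3796853 ]
 [ 0.          0.          0.          1.        ]]
```

View pics/side0.png

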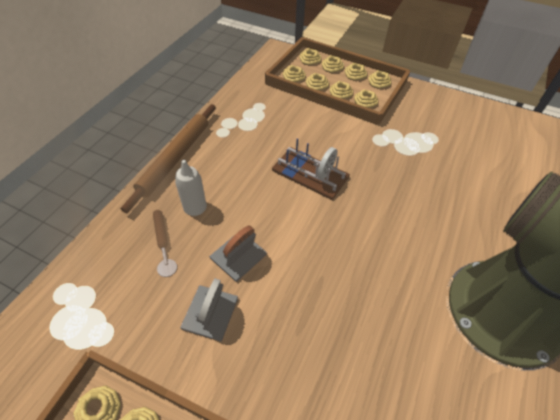

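View pics/top0.png

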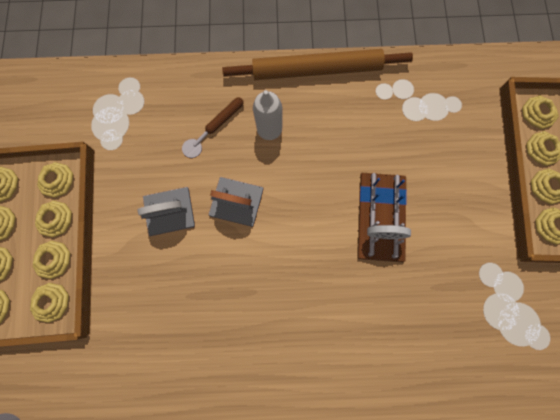

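View pics/wrist0.png

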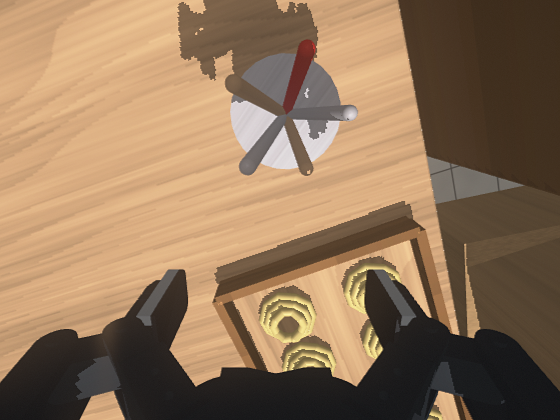

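The top view shows the bronze die at about (232,198), the white die at (163,210), and the rack with its blue band at about (383,197). The silver die is at (388,232). The side view shows the same layout. I'll enlarge these areas.

Run:
```python
import cv2
t=cv2.imread("pics/top0.png"); s=cv2.imread("pics/side0.png")
def crop(im,x,y,w,h,k,name):
    c=cv2.resize(im[y:y+h,x:x+w],None,fx=k,fy=k,interpolation=cv2.INTER_CUBIC)
    for i in range(0,w,10):
        cv2.putText(c,str(x+i),(i*k,8),0,.3,(0,255,0),1); cv2.line(c,(i*k,8),(i*k,14),(0,255,0),1)
    for j in range(0,h,10):
        cv2.putText(c,str(y+j),(0,j*k+4),0,.3,(0,255,0),1); cv2.line(c,(20,j*k),(26,j*k),(0,255,0),1)
    cv2.imwrite(name,c)
crop(t,200,170,80,60,10,"pics/t_br.png")
crop(t,340,165,80,60,10,"pics/t_rk.png")
crop(t,340,210,80,60,10,"pics/t_rk2.png")
crop(s,200,210,80,70,8,"pics/s_br.png")
crop(s,265,130,90,70,8,"pics/s_rk.png")
```

```text
(no output)
```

View pics/t_br.png

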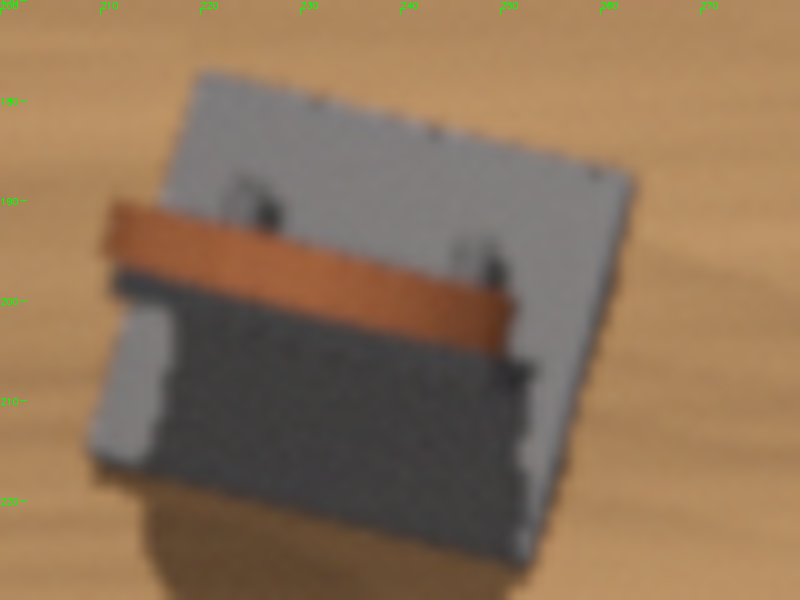

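View pics/t_rk.png

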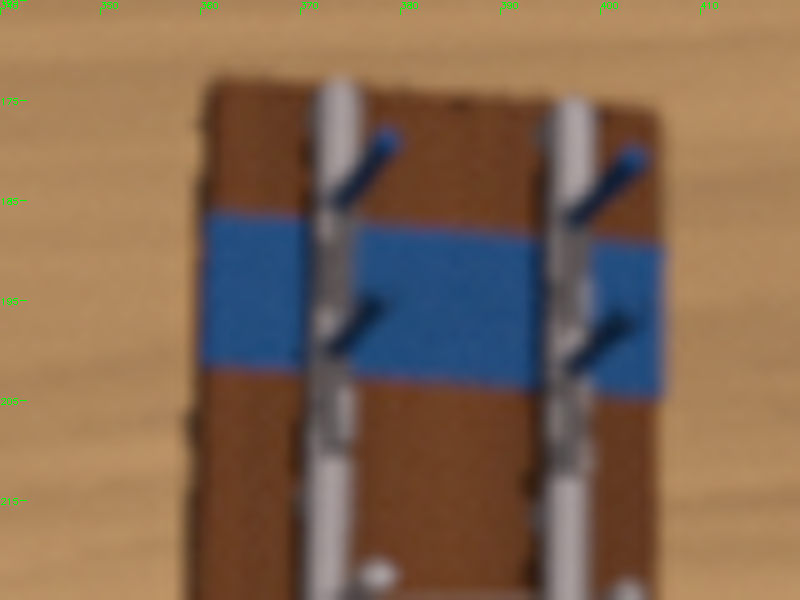

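View pics/t_rk2.png

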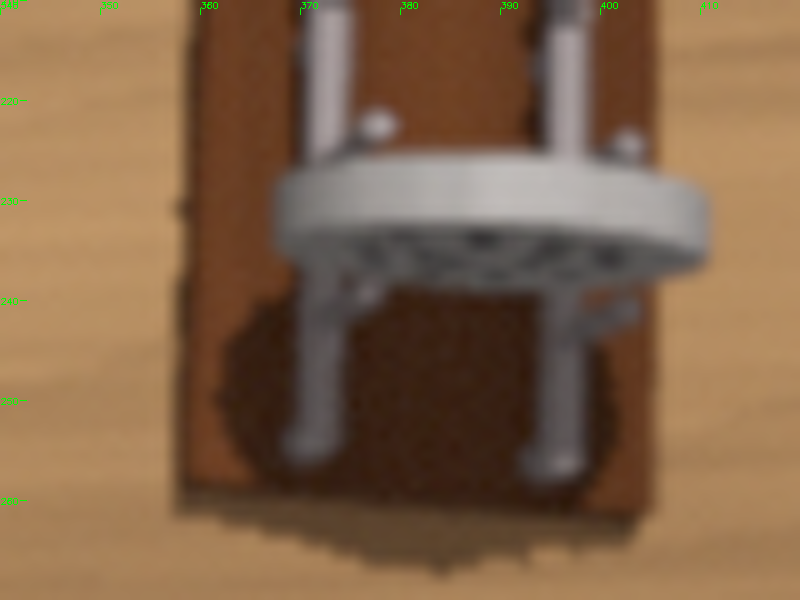

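View pics/s_br.png

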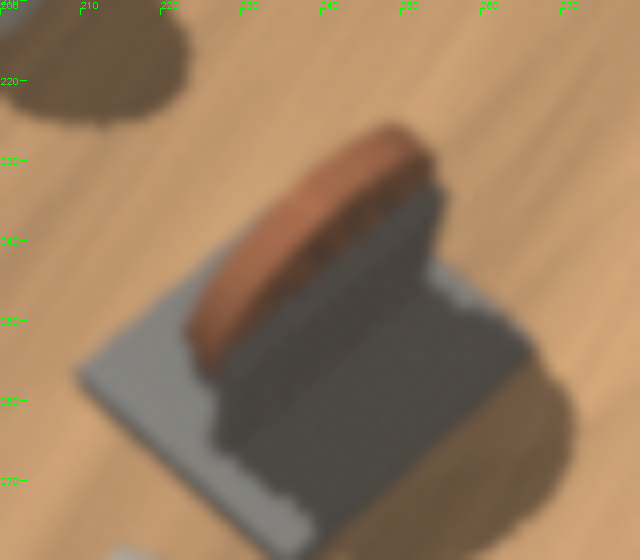

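View pics/s_rk.png

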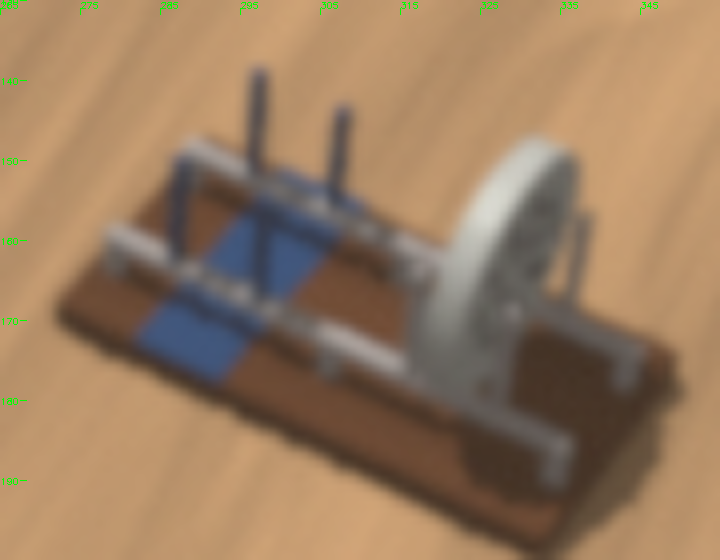

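```bash
cat > h.py <<'E'
import numpy as np, cv2, pickle
from scipy.optimize import least_squares, minimize
C={n:pickle.load(open(f"{n}0.pkl","rb")) for n in ["top","side","wrist"]}
def proj(c,P):
    P=np.atleast_2d(P); T=c["camera_from_world"]; q=P@T[:3,:3].T+T[:3,3]
    return np.c_[c["fx"]*q[:,0]/q[:,2]+c["cx"],c["fy"]*q[:,1]/q[:,2]+c["cy"]]
def Rz(d):
    a=np.radians(d); return np.array([[np.cos(a),-np.sin(a),0],[np.sin(a),np.cos(a),0],[0,0,1]])
def Ry(d):
    a=np.radians(d); return np.array([[np.cos(a),0,np.sin(a)],[0,1,0],[-np.sin(a),0,np.cos(a)]])
E
python3 - <<'E'
from h import *
for n in C:
    T=C[n]["camera_from_world"]; print(n,-T[:3,:3].T@T[:3,3])
top=[((16,25),(378.8,183.5)),((16,-25),(403.3,185.5)),((-16,25),(377.7,200.2)),((-16,-25),(402.5,202))]
side=[((16,25),(287.8,149.3)),((16,-25),(297.4,138.8)),((-16,-25),(307.9,143.1))]
tf=[((50),(360.9,191.2)),((50),(360.3,206.2)),((-50),(406.4,194.5)),((-50),(406.3,209.8))]
def res(p,full=False,use="ts"):
    x,y,w=p[:3]; r=[]
    for n,L in (("top",top),("side",side)):
        if n[0] not in use: continue
        for (a,b),uv in L:
            P=Rz(w)@np.array([a,b,0])/1000+[x,y,0.080]
            r+=list(proj(C[n],P)[0]-uv)
    if 't' in use:
      hb=p[3]
      for (b,uv),s in zip(tf,(1,-1,1,-1)):
        P=Rz(w)@np.array([s*hb,b,0])/1000+[x,y,0.014]
        r+=list(proj(C["top"],P)[0]-uv)
    return np.array(r)
for use in ("ts","t","s"):
    s=least_squares(res,[0.6,-0.2,0,16],kwargs={"use":use}); print(use,s.x,np.round(s.fun,1))
E
```

```text
top [0.36600071 0.03964014 0.85118938]
side [0.29078709 0.52978292 0.80066324]
wrist [0.11631307 0.59414384 0.37277296]
ts [ 0.56288981 -0.17551413 -6.00485666 16.9018476 ] [-0.6 -0.4 -0.1 -0.7  0.2 -1.6  0.6 -1.8  3.2  1.2  3.5  0.6  3.5  0.9
 -1.  -0.8 -0.9 -0.6 -0.3 -1.  -0.3 -1.1]
t [ 0.56072161 -0.17589793 -6.70665491 16.87531677] [-0.2  0.5  0.3  0.5  0.4 -0.7  0.8 -0.6 -0.7 -0.1 -0.7  0.   0.   0.2
 -0.1  0.1]
s [ 0.57219808 -0.17459968 -5.88268858 16.        ] [-0.2  0.3  0.1 -0.3  0.1 -0. ]
```

```bash
cat > fitdie.py <<'E'
from h import *
def mask(n):
    hsv=cv2.cvtColor(C[n]["image"],cv2.COLOR_RGB2HSV)
    x,y,w,h=(205,180,55,35) if n=="top" else (215,215,45,50)
    m=np.zeros(hsv.shape[:2],np.uint8)
    s=hsv[y:y+h,x:x+w]
    m[y:y+h,x:x+w]=((s[...,1]>105)&((s[...,0]<12)|(s[...,0]>170))).astype(np.uint8)
    return m
M={n:mask(n) for n in("top","side")}
if __name__=="__main__":
    for n in M:
        v=C[n]["image"][:,:,::-1].copy(); v[M[n]>0]=(0,255,0)
        x,y=(200,170) if n=="top" else (200,210)
        cv2.imwrite(f"pics/m_{n}.png",cv2.resize(v[y:y+60,x:x+80],None,fx=8,fy=8,interpolation=0)); print(M[n].sum())
E
python3 fitdie.py
```

```text
249
259
```

Run:
```python
from h import *
p=dict(t=[0.5607,-0.1759,-6.7],s=[0.5722,-0.1746,-5.9])
F={"tape1":(17,50,14),"tape2":(-17,50,14),"tine++":(16,25,80),"tine+-":(16,-25,80),"tine--":(-16,-25,80),"tinebase++":(16,25,34),"tinebase+-":(16,-25,34),
"footA":(50,50,14),"footB":(50,-50,14),"footC":(-140,50,14),"footD":(-140,-50,14)}
for k,v in F.items():
    for q in p:
        P=Rz(p[q][2])@np.array(v)/1000+[p[q][0],p[q][1],0]
        print(k,q,"top",proj(C["top"],P)[0].round(1),"side",proj(C["side"],P)[0].round(1))
print("robot base origin in side",proj(C["side"],[0,0,0]), proj(C["side"],[[.1,0,0],[0,.1,0]]))
```

```text
tape1 t top [360.2 191.1] side [285.5 173.7]
tape1 s top [359.1 186.3] side [281.6 172.7]
tape2 t top [359.6 206.3] side [296.3 179. ]
tape2 s top [358.7 201.5] side [292.4 177.9]
tine++ t top [378.6 184.1] side [291.8 150.6]
tine++ s top [377.3 178.7] side [287.6 149.6]
tine+- t top [403.6 186. ] side [301.8 139.6]
tine+- s top [402.2 180.3] side [297.5 138.5]
tine-- t top [403.3 201.4] side [312.2 144.3]
tine-- s top [402.2 195.7] side [308.  143.1]
tinebase++ t top [373.7 190. ] side [291.1 163. ]
tinebase++ s top [372.5 185. ] side [287.1 162. ]
tinebase+- t top [397.4 191.9] side [300.8 152.1]
tinebase+- s top [396.1 186.5] side [296.6 151. ]
footA t top [360.8 176.6] side [275.2 168.6]
footA s top [359.5 171.9] side [271.3 167.8]
footB t top [406.6 180.1] side [294.7 147.3]
footB s top [405.2 174.7] side [290.5 146.3]
footC t top [357.3 263.7] side [337.4 199.1]
footC s top [357.2 258.6] side [333.6 197.5]
footD t top [405.5 267.6] side [354.9 175. ]
footD s top [405.2 261.8] side [350.8 173.3]
robot base origin in side [[504.97774006 310.31457042]] [[457.37764378 290.70501318]
 [498.53489538 352.88475726]]
```

View pics/m_top.png

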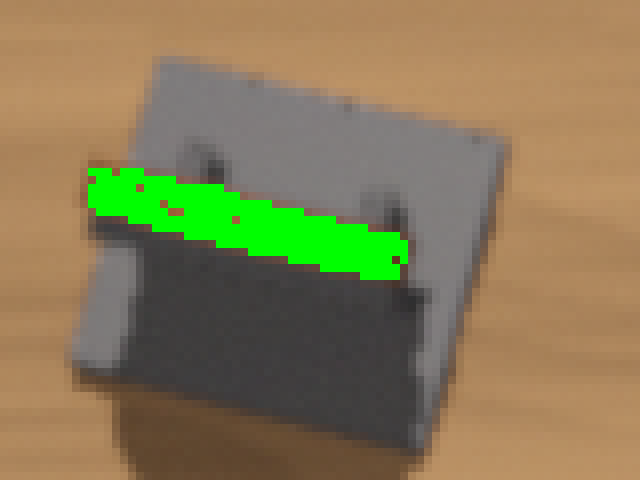

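View pics/m_side.png

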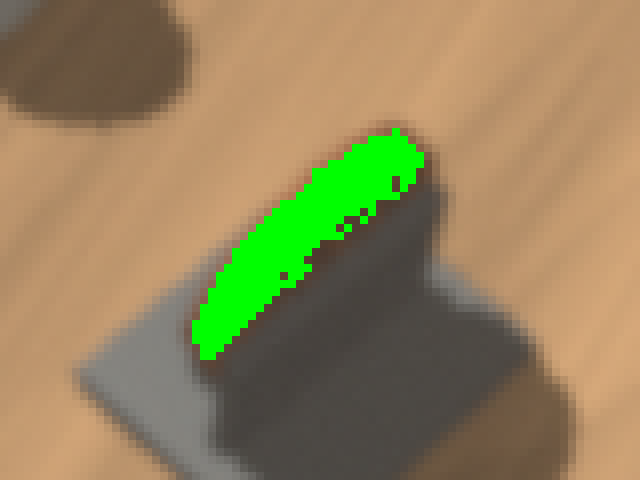

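```bash
cat >> fitdie.py <<'E'
def render(c,p,plateW=0.074):
    x,y,z,w=p; R=Rz(w)@Ry(-12)   # top leans to -x (robot) after yaw
    t=np.linspace(0,2*np.pi,90)
    pts=np.concatenate([np.c_[np.full(90,s*0.006),0.042*np.cos(t),0.042*np.sin(t)] for s in(-1,1)])
    uv=proj(c,pts@R.T+[x,y,z]); k=8
    x0,y0=(195,170) if c is C["top"] else (205,205)
    im=np.zeros((75*k,75*k),np.uint8)
    f=lambda u:((u-[x0,y0]+0.5)*k).astype(np.int32)
    cv2.fillConvexPoly(im,cv2.convexHull(f(uv)),255)
    pl=np.array([[a,b,d] for a in(-0.0065,-0.0105) for b in(-plateW/2,plateW/2) for d in(-0.04,0)])
    cv2.fillConvexPoly(im,cv2.convexHull(f(proj(c,pl@R.T+[x,y,z]))),0)
    return cv2.resize(im,(75,75),interpolation=cv2.INTER_AREA)/255.,(x0,y0)
def cost(p,use):
    e=0
    for n in use:
        r,(x0,y0)=render(C[n],p); m=cv2.GaussianBlur(M[n][y0:y0+75,x0:x0+75].astype(float),(0,0),1)
        e+=((cv2.GaussianBlur(r,(0,0),1)-m)**2).sum()
    return e
if __name__=="__main__":
    for use in (["top"],["side"],["top","side"]):
        best=None
        for z in ([0.055,0.062,0.069] if len(use)==1 else [None]):
            if z is None:
                s=minimize(cost,[0.57,0.15,0.062,-10],args=(use,),method="Nelder-Mead",options=dict(initial_simplex=np.array([[.57,.15,.062,-10],[.59,.15,.062,-10],[.57,.17,.062,-10],[.57,.15,.07,-10],[.57,.15,.062,-20]]),maxiter=600)); print(use,s.x,s.fun)
            else:
                s=minimize(lambda q:cost([q[0],q[1],z,q[2]],use),[.57,.15,-10],method="Nelder-Mead",options=dict(initial_simplex=np.array([[.57,.15,-10],[.59,.15,-10],[.57,.17,-10],[.57,.15,-20]]),maxiter=400)); print(use,z,s.x,s.fun)
E
python3 fitdie.py; python3 -c "
from h import *
for n in C: print(n,C[n]['fx'],C[n]['fy'])"
```

```text
249
259
['top'] 0.055 [  0.56863325   0.14750256 -15.73999065] 3.3291283446497784
['top'] 0.062 [  0.56679434   0.14644573 -15.88052837] 3.8768802993241067
['top'] 0.069 [  0.5650967    0.14563886 -15.94191691] 4.717000279606276
['side'] 0.055 [  0.57418695   0.13603468 -13.3294225 ] 29.037528475914108
['side'] 0.062 [  0.57173354   0.13994905 -12.63602881] 32.89283750762181
['side'] 0.069 [  0.56912282   0.14400368 -12.60223431] 35.82463196418896
['top', 'side'] [  0.56435065   0.14593363   0.07615254 -15.25617346] 55.865083829027434
top 398.7224522506036 398.7224522506036
side 396.2615128755701 396.2615128755701
wrist 308.6040212983788 308.6040212983788
```

```bash
cat > plan.py <<'E'
from cell import *
import numpy as np
from scipy.spatial.transform import Rotation as Ro
def plan(Pt,Rt,n,grip,rows10=10,P0=None,R0=None):
    s=sense(); P=np.array(s["position"]) if P0 is None else P0; R=np.array(s["eef_rot"]) if R0 is None else R0
    rv=(Ro.from_matrix(R).inv()*Ro.from_matrix(Rt)).as_rotvec(degrees=True)/n
    dP=(np.array(Pt)-P)/n; out=[]
    print("per-row turn",np.linalg.norm(rv),"shift mm",1000*np.linalg.norm(dP))
    for i in range(n):
        sh=R.T@dP*100
        out.append([*np.round(rv,2),*np.round(sh,2),grip]); 
        R=R@Ro.from_rotvec(np.round(rv,2),degrees=True).as_matrix()
    for i,r in enumerate(out):
        if i%10==0: print("--")
        print(", ".join(f"{v:g}" for v in r)+",")
def toolR(yaw,lean=0):
    a=np.radians(yaw); l=np.radians(lean)
    # die frame: x normal (away from robot), z up the lean toward robot
    from h import Rz,Ry
    D=Rz(yaw)@Ry(-lean)
    y=D[:,0]; z=-D[:,2]; return np.c_[np.cross(y,z),y,z]
E
python3 - <<'E'
from plan import *
plan([0.567,0.146,0.23],toolR(-16),12,100)
E
```

```text
per-row turn 7.287451936470433 shift mm 47.15593109711451
--
-0.01, 0, 7.29, -4.09, -2.34, 0.12, 100,
-0.01, 0, 7.29, -4.36, -1.8, 0.12, 100,
-0.01, 0, 7.29, -4.55, -1.23, 0.12, 100,
-0.01, 0, 7.29, -4.67, -0.65, 0.12, 100,
-0.01, 0, 7.29, -4.71, -0.05, 0.12, 100,
-0.01, 0, 7.29, -4.68, 0.55, 0.12, 100,
-0.01, 0, 7.29, -4.57, 1.14, 0.12, 100,
-0.01, 0, 7.29, -4.39, 1.71, 0.12, 100,
-0.01, 0, 7.29, -4.14, 2.25, 0.12, 100,
-0.01, 0, 7.29, -3.82, 2.76, 0.13, 100,
--
-0.01, 0, 7.29, -3.44, 3.22, 0.13, 100,
-0.01, 0, 7.29, -3, 3.63, 0.13, 100,
```

Request:
servo_tool(
  steps=[0,0,7.29,-4.09,-2.34,0.12,100,0,0,7.29,-4.36,-1.8,0.12,100,0,0,7.29,-4.55,-1.23,0.12,100,0,0,7.29,-4.67,-0.65,0.12,100,0,0,7.29,-4.71,-0.05,0.12,100,0,0,7.29,-4.68,0.55,0.12,100,0,0,7.29,-4.57,1.14,0.12,100,0,0,7.29,-4.39,1.71,0.12,100,0,0,7.29,-4.14,2.25,0.12,100,0,0,7.29,-3.82,2.76,0.13,100],
)

```text
time_s: 1.15
position: [0.5053, 0.2152, 0.2331]
eef_rot: [[0.031, 1.0, -0.0], [1.0, -0.031, 0.0], [0.0, -0.0, -1.0]]
wrist_force: [0.5, 1.6, 0.1]
opening: 0.0854
```

Request:
servo_tool(
  steps=[0,0,7.29,-3.44,3.22,0.13,60,0,0,7.29,-3,3.63,0.13,60,0,0,0,0,0,0,60,0,0,0,0,0,0,60],
)

```text
time_s: 1.55
position: [0.5671, 0.1455, 0.2299]
eef_rot: [[0.278, 0.961, -0.001], [0.961, -0.278, 0.0], [-0.0, -0.001, -1.0]]
wrist_force: [0.8, -0.2, -0.5]
opening: 0.0514
```

Run:
```python
from cell import *
import cv2,pickle
c=read_camera("wrist"); pickle.dump(c,open("wrist1.pkl","wb")); cv2.imwrite("pics/wrist1.png",c["image"][:,:,::-1])
s=sense(); print(s["time_s"],s["position"],s["eef_rot"],s["joint_pos"])
```

```text
1.6 [0.56652784 0.14639765 0.2301252 ] [[ 2.76121565e-01  9.61121819e-01 -1.31569000e-03]
 [ 9.61122692e-01 -2.76121624e-01  1.39959541e-04]
 [-2.28772291e-04 -1.30318536e-03 -9.99999125e-01]] [ 1.44745546e+01  1.67695624e+01 -6.30420765e+00  6.69972164e+01
  2.66066592e-02  1.20503410e+02]
```

View pics/wrist1.png

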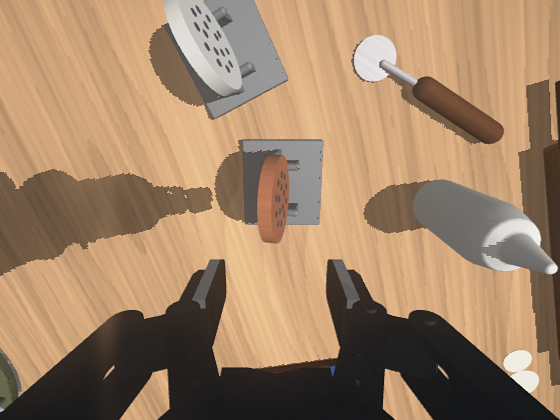

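```bash
cat > fitw.py <<'E'
from h import *
import sys
def fit(pk,box,x0=(.567,.146,-16),zs=(0.055,0.06,0.065),show=None):
    c=pickle.load(open(pk,"rb")); bx,by,w,h=box
    hsv=cv2.cvtColor(c["image"],cv2.COLOR_RGB2HSV)[by:by+h,bx:bx+w]
    m=((hsv[...,1]>95)&((hsv[...,0]<12)|(hsv[...,0]>172))).astype(np.uint8)
    m=cv2.morphologyEx(m,cv2.MORPH_CLOSE,np.ones((5,5)))
    k=4
    def rend(p):
        x,y,z,yaw=p; R=Rz(yaw)@Ry(-12); t=np.linspace(0,2*np.pi,120)
        pts=np.concatenate([np.c_[np.full(120,s*.006),.042*np.cos(t),.042*np.sin(t)] for s in(-1,1)])
        im=np.zeros((h*k,w*k),np.uint8)
        cv2.fillConvexPoly(im,cv2.convexHull(((proj(c,pts@R.T+[x,y,z])-[bx,by]+.5)*k).astype(np.int32)),255)
        return cv2.resize(im,(w,h),interpolation=cv2.INTER_AREA)/255.
    b=lambda a:cv2.GaussianBlur(a.astype(float),(0,0),1.5)
    mb=b(m)
    for z in zs:
        f=lambda q:((b(rend([q[0],q[1],z,q[2]]))-mb)**2).sum()
        s=minimize(f,x0,method="Nelder-Mead",options=dict(initial_simplex=np.array([x0,np.add(x0,[.01,0,0]),np.add(x0,[0,.01,0]),np.add(x0,[0,0,6])]),maxiter=400))
        print(z,s.x,s.fun)
    r=rend([s.x[0],s.x[1],zs[-1],s.x[2]])
    v=c["image"][by:by+h,bx:bx+w,::-1].copy()
    cs,_=cv2.findContours((cv2.resize(r,None,fx=4,fy=4)>.5).astype(np.uint8),0,1)
    c2,_=cv2.findContours(cv2.resize(m,None,fx=4,fy=4),0,1)
    v=cv2.resize(v,None,fx=4,fy=4); cv2.drawContours(v,c2,-1,(0,255,0),1); cv2.drawContours(v,cs,-1,(255,0,0),1); cv2.imwrite(show,v)
if __name__=="__main__": fit("wrist1.pkl",(235,135,95,120),show="pics/w1fit.png",zs=(.05,.055,.06,.065,.07))
E
python3 fitw.py
```

```text
0.05 [  0.56438448   0.1401799  -14.59468102] 86.37405141537693
0.055 [  0.56467576   0.14117986 -15.34122522] 53.33824050756601
0.06 [  0.56522082   0.14222937 -15.67618306] 25.610216568867394
0.065 [  0.56570362   0.1435793  -15.71141844] 7.634232827881684
0.07 [  0.56620226   0.14486801 -16.12052244] 1.1805092955079166
```

View pics/w1fit.png

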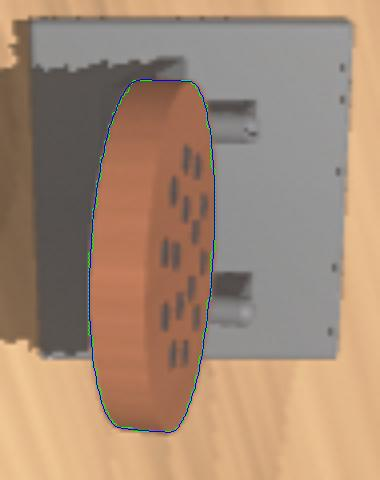

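Run:
```python
from fitw import *
fit("wrist1.pkl",(235,135,95,120),show="pics/w1fit.png",zs=(.069,.0705,.072,.074))
from plan import *
R=toolR(-16.0,12); print(R.round(3))
```

```text
0.069 [  0.5660193    0.14457154 -15.97400347] 1.9472198422830627
0.0705 [  0.56622991   0.14494262 -16.14282332] 1.2326614666857896
0.072 [  0.5663705    0.14534155 -16.18135792] 2.210553204356507
0.074 [  0.56659246   0.14584327 -16.34714849] 5.01854062086996
[[ 0.276  0.94   0.2  ]
 [ 0.961 -0.27  -0.057]
 [ 0.     0.208 -0.978]]
```

Run:
```python
from plan import *
R=toolR(-16.1,12); u=-R[:,2]; D=np.array([.5662,.1449,.070]); 
plan(D+u*.085,R,4,45)
print("target2",D+u*.023)
```

```text
per-row turn 3.018718690651496 shift mm 19.744383146393645
--
-3.02, 0, 0.02, -0.04, -0.44, 1.93, 45,
-3.02, 0, 0.02, -0.04, -0.54, 1.9, 45,
-3.02, 0, 0.02, -0.04, -0.64, 1.87, 45,
-3.02, 0, 0.02, -0.04, -0.73, 1.83, 45,
target2 [0.56160558 0.14622611 0.09249739]
```

Request:
servo_tool(
  steps=[-3.02,0,0.02,-0.04,-0.44,1.93,45,-3.02,0,0.02,-0.04,-0.54,1.9,45,-3.02,0,0.02,-0.04,-0.64,1.87,45,-3.02,0,0.02,-0.04,-0.73,1.83,45,0,0,0,0,0,0,45,0,0,0,0,0,0,45],
)

```text
time_s: 2.2
position: [0.5489, 0.151, 0.1541]
eef_rot: [[0.275, 0.94, 0.2], [0.961, -0.269, -0.057], [0.0, 0.208, -0.978]]
wrist_force: [1.1, 0.8, 1.3]
opening: 0.0382
```

Run:
```python
from plan import *
import cv2,pickle
c=read_camera("wrist"); pickle.dump(c,open("wrist2.pkl","wb")); cv2.imwrite("pics/wrist2.png",c["image"][:,:,::-1])
s=sense(); print(s["time_s"],s["position"],s["eef_rot"],s["opening"])
R=toolR(-16.1,12); u=-R[:,2]; D=np.array([.5662,.1449,.070]); 
print(R.T@(s["position"]-D)*1000)
plan(D+u*.023,R,4,45)
```

```text
2.25 [0.55041335 0.15100073 0.15505253] [[ 0.27581852  0.93971116  0.20215609]
 [ 0.96120901 -0.26990644 -0.05681329]
 [ 0.00117515  0.20998441 -0.97770403]] 0.038025162870575176
[  1.48358205   1.19252957 -86.69917372]
per-row turn 0.041249989706754836 shift mm 15.931901713755318
--
0.03, -0.02, 0.02, -0.04, -0.03, 1.59, 45,
0.03, -0.02, 0.02, -0.04, -0.03, 1.59, 45,
0.03, -0.02, 0.02, -0.04, -0.03, 1.59, 45,
0.03, -0.02, 0.02, -0.04, -0.03, 1.59, 45,
```

View pics/wrist2.png

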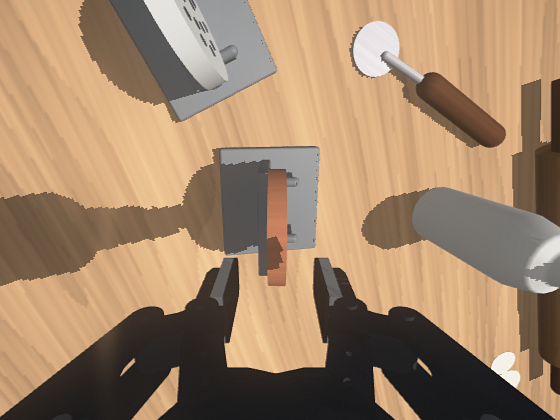

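The bronze die is now edge-on at columns 268–288. The pads are at 238 and 315, midpoint 276.5, so the jaws are centred on it. I'll descend along the lean.

Request:
servo_tool(
  steps=[0,0,0,0,0,1.55,45,0,0,0,0,0,1.55,45,0,0,0,0,0,1.55,45,0,0,0,0,0,1.55,45,0,0,0,0,0,0,45,0,0,0,0,0,0,45],
)

```text
time_s: 2.85
position: [0.5635, 0.1466, 0.094]
eef_rot: [[0.278, 0.939, 0.202], [0.961, -0.272, -0.058], [0.001, 0.21, -0.978]]
wrist_force: [0.1, -0.2, 1.3]
opening: 0.0384
```

Run:
```python
from plan import *
import cv2,pickle
for n in("wrist","top"):
    c=read_camera(n); im=c["image"][:,:,::-1]
    if n=="top": im=cv2.resize(im[150:250,180:300],None,fx=6,fy=6,interpolation=cv2.INTER_CUBIC)
    cv2.imwrite(f"pics/{n}3.png",im)
s=sense(); print(s["time_s"],s["position"],s["wrist_force"],s["opening"])
R=toolR(-16.1,12); D=np.array([.5662,.1449,.070]); 
print(R.T@(s["position"]-D)*1000)
```

```text
2.95 [0.56347976 0.146656   0.0944207 ] [0.65159204 0.24162604 0.14788216] 0.03843394323558754
[  0.93277031   2.04458587 -24.5316808 ]
```

View pics/wrist3.png

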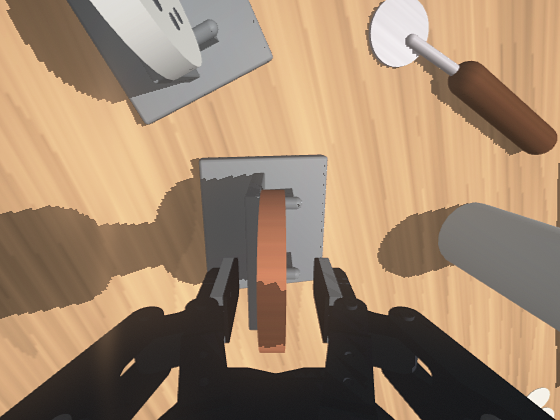

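View pics/top3.png

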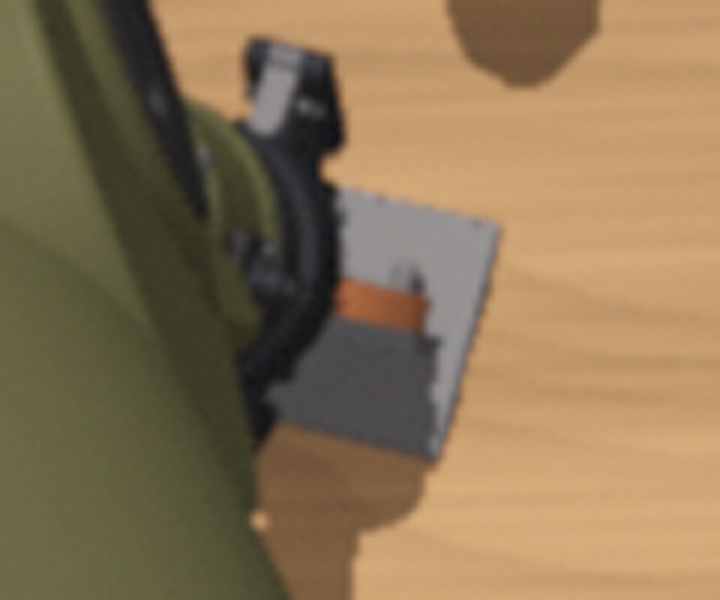

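Die mid-column is about 272 and the pads' midpoint is about 276, so the tool sits about 2 mm too far along +y. That matches the pose reading. I'll shift -0.2 cm and close.

Request:
servo_tool(
  steps=[0,0,0,0,-0.2,0,45,0,0,0,0,0,0,45,0,0,0,0,0,0,20,0,0,0,0,0,0,5,0,0,0,0,0,0,5,0,0,0,0,0,0,5,0,0,0,0,0,0,5],
  newtons=60,
)

```text
time_s: 3.65
position: [0.5615, 0.1467, 0.0933]
eef_rot: [[0.278, 0.939, 0.203], [0.961, -0.272, -0.058], [0.0, 0.212, -0.977]]
wrist_force: [3.2, -2.2, 3.3]
opening: 0.0114
```

Run:
```python
from plan import *
import cv2
c=read_camera("wrist"); cv2.imwrite("pics/wrist4.png",c["image"][:,:,::-1])
s=sense(); print(s["time_s"],s["position"],s["wrist_force"],s["opening"])
R=toolR(-16.1,12); D=np.array([.5662,.1449,.070]); 
print(R.T@(s["position"]-D)*1000)
```

```text
3.7 [0.56153061 0.14668514 0.09331399] [ 3.81977776 -2.61449654  4.19648158] 0.011393410225555303
[  0.42022926  -0.02519718 -23.84019005]
```

View pics/wrist4.png

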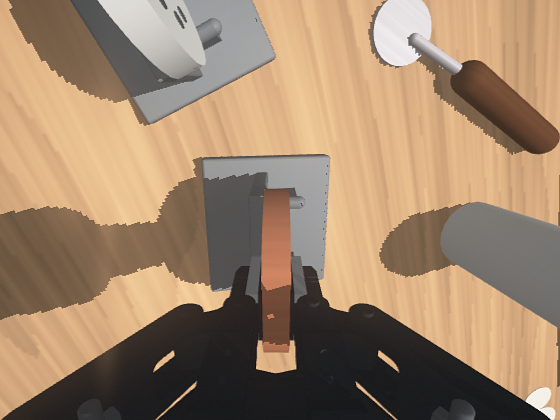

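Request:
servo_tool(
  steps=[0,0,0,0,0,-0.5,5,0,0,0,0,0,-1.5,5,0,0,0,0,0,-2,5,0,0,0,0,0,-2.5,5,0,0,0,0,0,-2.5,5,0,0,0,0,0,-2,5,0,0,0,0,0,0,5],
)

```text
time_s: 4.4
position: [0.5376, 0.1539, 0.2011]
eef_rot: [[0.277, 0.94, 0.201], [0.961, -0.271, -0.056], [0.002, 0.209, -0.978]]
wrist_force: [0.3, -0.5, -4.8]
opening: 0.0111
```

Run:
```python
from plan import *
import cv2
s=sense(); print(s["time_s"],s["position"],s["wrist_force"],s["opening"])
plan([.555,-.235,.235],toolR(-6.7),10,5)
```

```text
4.4 [0.53755418 0.15393531 0.20114232] [ 0.28463258 -0.53854302 -4.81879802] 0.01114830109828593
per-row turn 1.5243395862998408 shift mm 39.079581964039015
--
1.2, 0.09, -0.93, -3.69, 1.29, -0.08, 5,
1.2, 0.09, -0.93, -3.71, 1.23, -0.11, 5,
1.2, 0.09, -0.93, -3.73, 1.16, -0.14, 5,
1.2, 0.09, -0.93, -3.75, 1.1, -0.17, 5,
1.2, 0.09, -0.93, -3.76, 1.03, -0.2, 5,
1.2, 0.09, -0.93, -3.78, 0.97, -0.23, 5,
1.2, 0.09, -0.93, -3.79, 0.9, -0.25, 5,
1.2, 0.09, -0.93, -3.81, 0.83, -0.28, 5,
1.2, 0.09, -0.93, -3.82, 0.77, -0.3, 5,
1.2, 0.09, -0.93, -3.83, 0.7, -0.32, 5,
```

Request:
servo_tool(
  steps=[1.2,0.09,-0.93,-3.69,1.29,-0.08,5,1.2,0.09,-0.93,-3.71,1.23,-0.11,5,1.2,0.09,-0.93,-3.73,1.16,-0.14,5,1.2,0.09,-0.93,-3.75,1.1,-0.17,5,1.2,0.09,-0.93,-3.76,1.03,-0.2,5,1.2,0.09,-0.93,-3.78,0.97,-0.23,5,1.2,0.09,-0.93,-3.79,0.9,-0.25,5,1.2,0.09,-0.93,-3.81,0.83,-0.28,5,1.2,0.09,-0.93,-3.82,0.77,-0.3,5,1.2,0.09,-0.93,-3.83,0.7,-0.32,5],
)

```text
time_s: 5.4
position: [0.5538, -0.2365, 0.232]
eef_rot: [[0.117, 0.993, -0.004], [0.993, -0.117, 0.002], [0.001, -0.004, -1.0]]
wrist_force: [1.2, 0.1, -3.8]
opening: 0.0112
```

Request:
servo_tool(
  steps=[0,0,0,0,0,0,5,0,0,0,0,0,0,5,0,0,0,0,0,0,5],
)

```text
time_s: 5.7
position: [0.5542, -0.2345, 0.2328]
eef_rot: [[0.118, 0.993, -0.002], [0.993, -0.118, 0.001], [0.0, -0.002, -1.0]]
wrist_force: [-1.4, -0.8, -4.4]
opening: 0.0111
```

Run:
```python
from plan import *
import cv2,pickle
c=read_camera("wrist"); pickle.dump(c,open("wrist5.pkl","wb")); cv2.imwrite("pics/wrist5.png",c["image"][:,:,::-1])
s=sense(); print(s["time_s"],s["position"],s["eef_rot"],s["opening"])
```

```text
5.75 [ 0.5544322  -0.23430074  0.23334863] [[ 1.17119485e-01  9.93116746e-01 -1.46786615e-03]
 [ 9.93117831e-01 -1.17119394e-01  1.47998029e-04]
 [-2.49362731e-05 -1.47509750e-03 -9.99998912e-01]] 0.011063711263661733
```

View pics/wrist5.png

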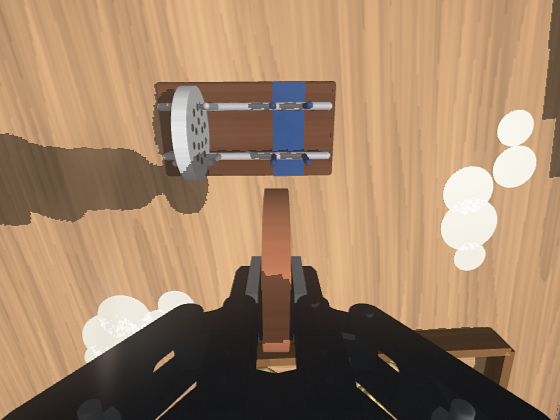

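Run:
```python
import cv2
im=cv2.imread("pics/wrist5.png")
x,y,w,h,k=245,75,100,72,8
x,y,w,h=245,75,100,75
c=cv2.resize(im[y:y+h,x:x+w],None,fx=k,fy=k,interpolation=cv2.INTER_CUBIC)
y2=115
for i in range(0,w,10): cv2.line(c,(i*k,0),(i*k,8),(0,255,0),1); cv2.putText(c,str(x+i),(i*k,18),0,.35,(0,255,0),1)
for j in range(0,h,10): cv2.line(c,(0,j*k),(8,j*k),(0,255,0),1); cv2.putText(c,str(y+j),(10,j*k+4),0,.35,(0,255,0),1)
cv2.imwrite("pics/w5a.png",c)
y=120;c=cv2.resize(im[y:y+h,x:x+w],None,fx=k,fy=k,interpolation=cv2.INTER_CUBIC)
for i in range(0,w,10): cv2.line(c,(i*k,0),(i*k,8),(0,255,0),1); cv2.putText(c,str(x+i),(i*k,18),0,.35,(0,255,0),1)
for j in range(0,h,10): cv2.line(c,(0,j*k),(8,j*k),(0,255,0),1); cv2.putText(c,str(y+j),(10,j*k+4),0,.35,(0,255,0),1)
cv2.imwrite("pics/w5b.png",c)
```

```text
(no output)
```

View pics/w5a.png

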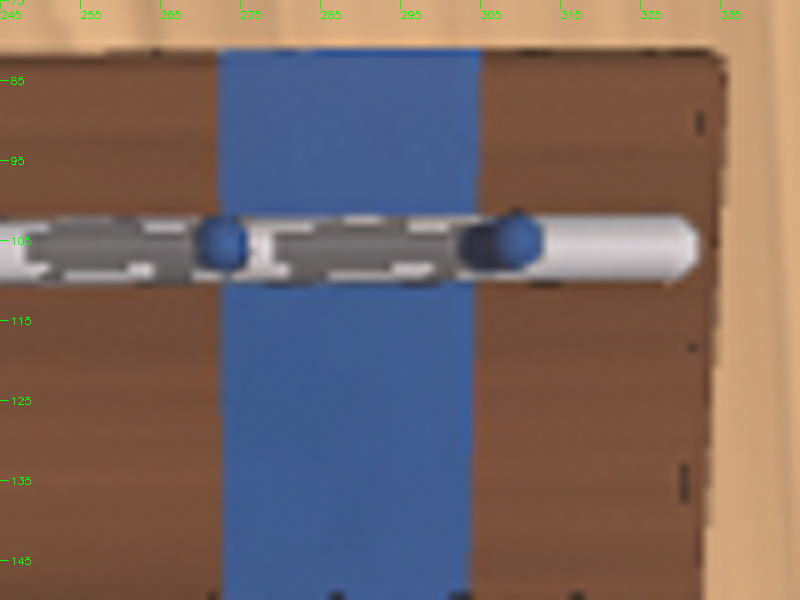

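View pics/w5b.png

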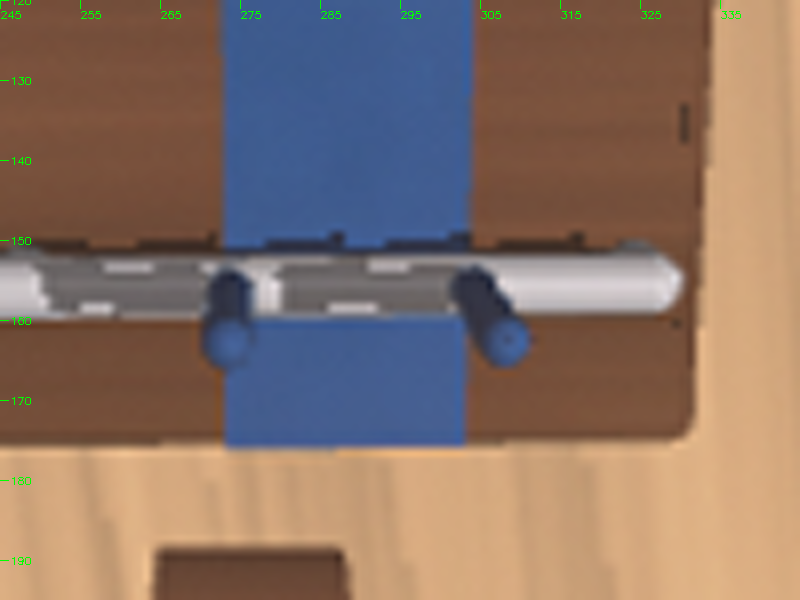

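```bash
cat > fitrack.py <<'E'
from h import *
c=pickle.load(open("wrist5.pkl","rb"))
o=[(16,25,80,309.9,105),(-16,25,80,272.8,105.3),(16,-25,80,308.2,162.6),(-16,-25,80,273.6,162.8)]
t=[(1,50,14,305.2,81.3),(-1,50,14,272.3,81.3),(1,-50,14,303,175.6),(-1,-50,14,273,175.7)]
def res(p,which="ab"):
    r=[]
    for (a,b,z,u,v) in o*('a' in which):
        r+=list(proj(c,Rz(p[2])@np.array([a,b,z])/1000+[p[0],p[1],0])[0]-[u-.44,v-.44])
    for (a,b,z,u,v) in t*('b' in which):
        r+=list(proj(c,Rz(p[2])@np.array([a*p[3],b,z])/1000+[p[0],p[1],0])[0]-[u-.44,v-.44])
    return np.array(r)
for w in("ab","a","b"):
    s=least_squares(res,[.56,-.175,-6,16],args=(w,)); print(w,s.x,s.fun.round(1))
E
python3 fitrack.py
python3 - <<'E'
import sys; sys.path.insert(0,".")
from fitw import *
fit("wrist1.pkl",(235,135,95,120),show="/tmp/x.png",zs=(.07,))
E
```

```text
ab [ 0.57488836 -0.17642825 -6.51016899 17.09005672] [ 0.  -0.  -0.  -0.2  0.2  0.4 -0.4  0.4  0.  -0.6  0.  -0.4  0.1  0.2
  0.1  0.2]
a [ 0.57494887 -0.17631352 -6.38892522 16.        ] [ 0.  -0.2 -0.  -0.3  0.3  0.3 -0.3  0.3]
b [ 0.57479587 -0.17659793 -6.57329338 17.09324047] [ 0.  -0.3  0.  -0.2 -0.   0.3 -0.   0.3]
0.07 [  0.56620226   0.14486801 -16.12052244] 1.1805092955079166
```

The crops show the blue tine tops at about (310,105), (273,105), (308,163) and (274,163). They put the slot at (0.574, -0.176) with yaw -6.4°. The side view gave 0.572. My earlier 0.561 from the top view was a misread crop label: the row origin was 165, and re-read it agrees.

Run:
```python
from plan import *
R=toolR(-6.4)
plan(np.array([.5743,-.1762,.165])+R[:,0]*.0004,R,4,5)
```

```text
per-row turn 0.0841684911154833 shift mm 23.03541256089476
--
-0.02, 0, -0.08, 1.51, 0.33, 1.71, 5,
-0.02, 0, -0.08, 1.51, 0.33, 1.71, 5,
-0.02, 0, -0.08, 1.51, 0.33, 1.71, 5,
-0.02, 0, -0.08, 1.51, 0.33, 1.71, 5,
```

Request:
servo_tool(
  steps=[0,0,-0.08,1.51,0.33,1.71,5,0,0,-0.08,1.51,0.33,1.71,5,0,0,-0.08,1.51,0.33,1.71,5,0,0,-0.08,1.51,0.33,1.71,5,0,0,0,0,0,0,5,0,0,0,0,0,0,5,0,0,0,0,0,0,5],
)

```text
time_s: 6.45
position: [0.5757, -0.1774, 0.1672]
eef_rot: [[0.112, 0.994, 0.002], [0.994, -0.112, -0.002], [-0.002, 0.002, -1.0]]
wrist_force: [-0.7, 0.1, -3.4]
opening: 0.0112
```

Run:
```python
from plan import *
import cv2,pickle
for n in("wrist","side","top"):
    c=read_camera(n); im=c["image"][:,:,::-1]; pickle.dump(c,open(n+"6.pkl","wb"))
    if n=="side": im=cv2.resize(im[80:220,230:390],None,fx=5,fy=5,interpolation=cv2.INTER_CUBIC)[:600]
    if n=="top": im=cv2.resize(im[140:270,320:460],None,fx=4,fy=4,interpolation=cv2.INTER_CUBIC)
    cv2.imwrite(f"pics/{n}6.png",im)
s=sense(); print(s["time_s"],s["position"],s["eef_rot"],s["wrist_force"])
R=toolR(-6.4); print(R.T@(s["position"]-[.5743,-.1762,.069])*1000)
```

```text
6.6 [ 0.57579278 -0.17792453  0.16722575] [[ 0.11312942  0.99357778  0.00222006]
 [ 0.99357863 -0.11312491 -0.00206425]
 [-0.00179985  0.00243933 -0.99999541]] [-0.16205167 -0.17986815 -3.85410757]
[ -1.54738383   1.67570588 -98.22575091]
```

View pics/wrist6.png

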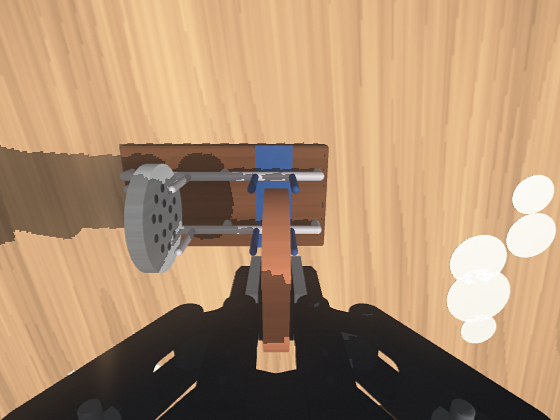

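View pics/side6.png

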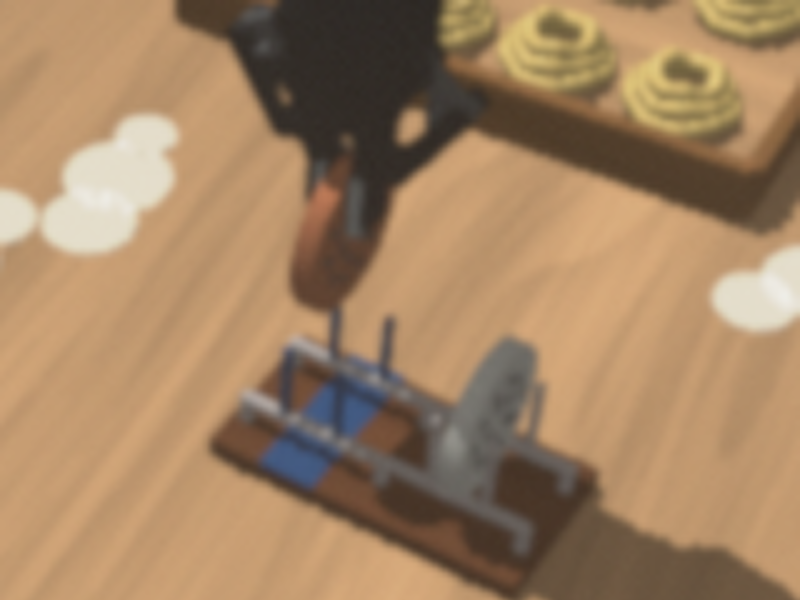

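View pics/top6.png

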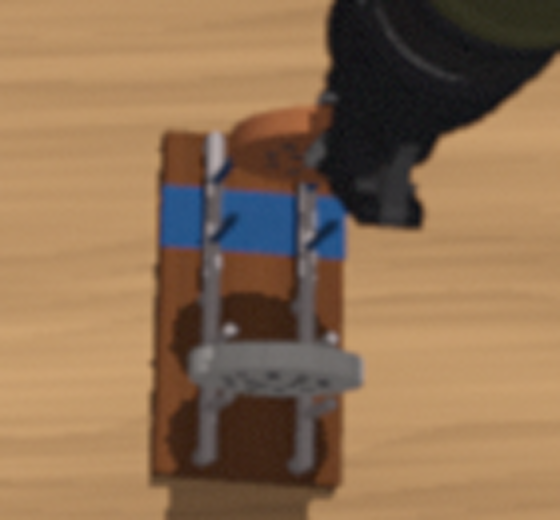

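Run:
```python
import cv2
im=cv2.imread("pics/wrist6.png")
x,y,w,h,k=235,140,100,75,8
for y,nm in((140,"a"),(190,"b")):
    c=cv2.resize(im[y:y+h,x:x+w],None,fx=k,fy=k,interpolation=cv2.INTER_CUBIC)
    for i in range(0,w,10): cv2.line(c,(i*k,0),(i*k,8),(0,255,0),1); cv2.putText(c,str(x+i),(i*k,18),0,.4,(0,255,0),1)
    for j in range(0,h,10): cv2.line(c,(0,j*k),(8,j*k),(0,255,0),1); cv2.putText(c,str(y+j),(10,j*k+4),0,.4,(0,255,0),1)
    cv2.imwrite(f"pics/w6{nm}.png",c)
```

```text
(no output)
```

View pics/w6a.png

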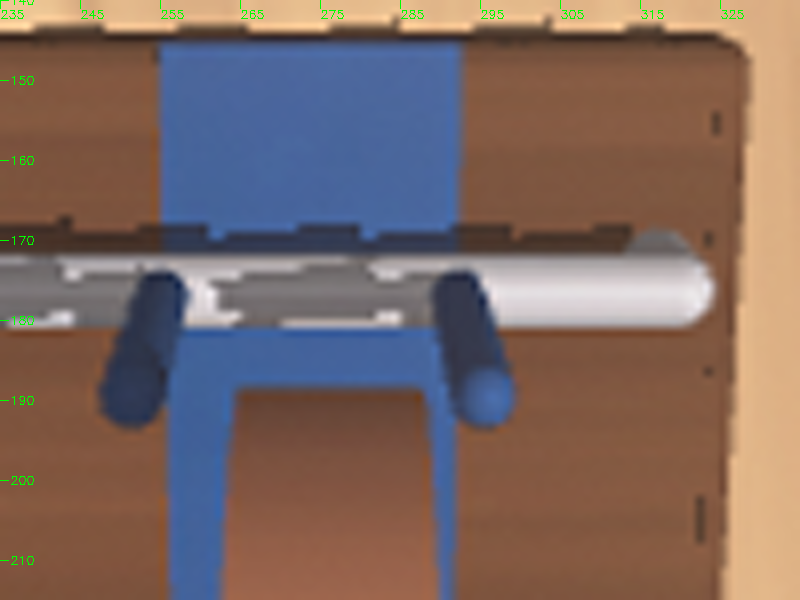

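View pics/w6b.png

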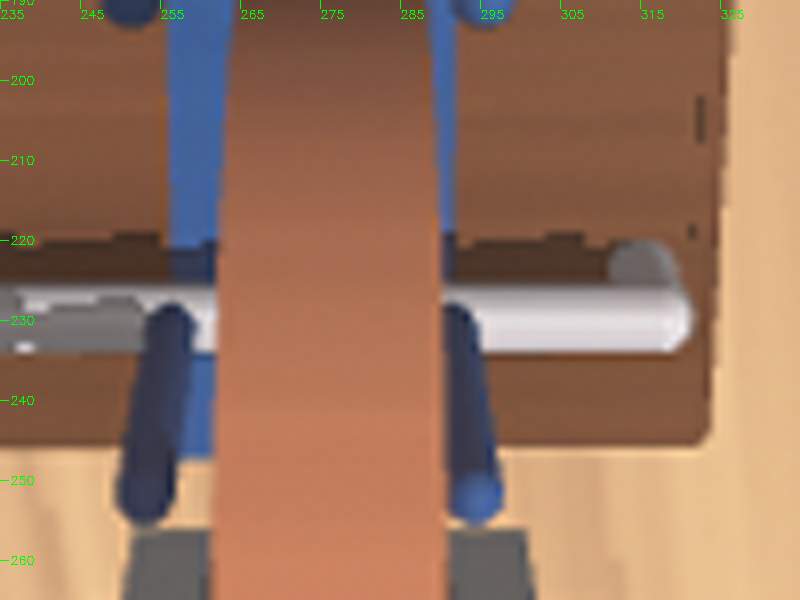

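Run:
```python
import h
from h import *
c=pickle.load(open("wrist6.pkl","rb"))
o=[(16,25,80,295.6,189.8),(-16,25,80,251.6,189.5),(16,-25,80,294.4,252),(-16,-25,80,253,251.8)]
t=[(17.09,50,14,292.8,145.7),(-17.09,50,14,255.1,145.7)]
def res(p):
    r=[]
    for (a,b,z,u,v) in o+t:
        r+=list(proj(c,Rz(p[2])@np.array([a,b,z])/1000+[p[0],p[1],0])[0]-[u-.44,v-.44])
    return np.array(r)
s=least_squares(res,[.56,-.175,-6]); print(s.x,s.fun.round(1))
# held die silhouette prediction
from cell import sense
S=sense(); T=np.array(S["position"]); R=np.array(S["eef_rot"]); print(T)
for dz in(.020,.024,.028):
  for dx in (-.002,0,.002):
    tt=np.linspace(0,2*np.pi,720); 
    pts=[]
    for sg in(-1,1): 
        L=np.c_[dx+.042*np.cos(tt),np.full(720,sg*.006),dz+.042*np.sin(tt)]
        uv=proj(c,L@R.T+T); i=uv[:,1].argmin(); pts+=[uv[i].round(1)]
        j=np.argmin(abs(uv[:,1]-230)+1000*(uv[:,1]<0)); pts+=[ [round(uv[:,0].min(),1),round(uv[:,0].max(),1)]]
    print(dz,dx,pts)
```

```text
[ 0.57500755 -0.17596952 -6.55601874] [ 0.3 -0.1 -0.3  0.1  0.1  1.  -0.2  1.2  0.3 -1.1 -0.2 -1.2]
[ 0.57579278 -0.17792453  0.16722575]
0.02 -0.002 [array([263.2, 193.7]), [np.float64(259.1), np.float64(265.8)], array([285.8, 193.7]), [np.float64(283.6), np.float64(288.8)]]
0.02 0 [array([263.1, 190. ]), [np.float64(259.0), np.float64(265.8)], array([285.8, 190. ]), [np.float64(283.6), np.float64(288.9)]]
0.02 0.002 [array([263. , 186.3]), [np.float64(258.9), np.float64(265.8)], array([285.9, 186.3]), [np.float64(283.6), np.float64(289.0)]]
0.024 -0.002 [array([263.4, 191.8]), [np.float64(259.6), np.float64(266.0)], array([285.5, 191.8]), [np.float64(283.5), np.float64(288.5)]]
0.024 0 [array([263.3, 188.2]), [np.float64(259.5), np.float64(266.0)], array([285.6, 188.2]), [np.float64(283.5), np.float64(288.5)]]
0.024 0.002 [array([263.3, 184.6]), [np.float64(259.4), np.float64(266.0)], array([285.7, 184.6]), [np.float64(283.5), np.float64(288.6)]]
0.028 -0.002 [array([263.7, 190. ]), [np.float64(260.0), np.float64(266.2)], array([285.3, 190. ]), [np.float64(283.3), np.float64(288.1)]]
0.028 0 [array([263.6, 186.5]), [np.float64(260.0), np.float64(266.2)], array([285.4, 186.5]), [np.float64(283.3), np.float64(288.1)]]
0.028 0.002 [array([263.6, 182.9]), [np.float64(259.9), np.float64(266.1)], array([285.5, 182.9]), [np.float64(283.4), np.float64(288.2)]]
```

The held die's lower edge is at columns 264–288, row 188, centred between the tines at about 253 and 295. It needs about 1.8 mm along each axis. I'll correct that and go down to just above the rails.

Request:
servo_tool(
  steps=[0,0,-0.1,0.18,-0.17,0,5,0,0,0,0,0,1,5,0,0,0,0,0,1.5,5,0,0,0,0,0,1.5,5,0,0,0,0,0,1.2,5,0,0,0,0,0,0.8,5,0,0,0,0,0,0,5,0,0,0,0,0,0,5],
)

```text
time_s: 7.4
position: [0.5741, -0.1755, 0.1063]
eef_rot: [[0.111, 0.994, 0.001], [0.994, -0.111, -0.001], [-0.001, 0.001, -1.0]]
wrist_force: [0.2, -0.4, -4.7]
opening: 0.0113
```

Run:
```python
from plan import *
import cv2,pickle
for n in("wrist","side"):
    c=read_camera(n); im=c["image"][:,:,::-1]
    if n=="side": im=cv2.resize(im[100:200,250:370],None,fx=6,fy=6,interpolation=cv2.INTER_CUBIC)
    cv2.imwrite(f"pics/{n}7.png",im)
s=sense(); print(s["time_s"],s["position"],s["wrist_force"],s["moment"])
R=toolR(-6.5); print(R.T@(s["position"]-[.575,-.176,.069])*1000)
```

```text
7.5 [ 0.57454809 -0.17567076  0.10697295] [-0.05254589 -0.6198954  -4.38239949] [ 0.03221065  0.01929679 -0.07170914]
[  0.27596386  -0.48627494 -37.97294848]
```

View pics/wrist7.png

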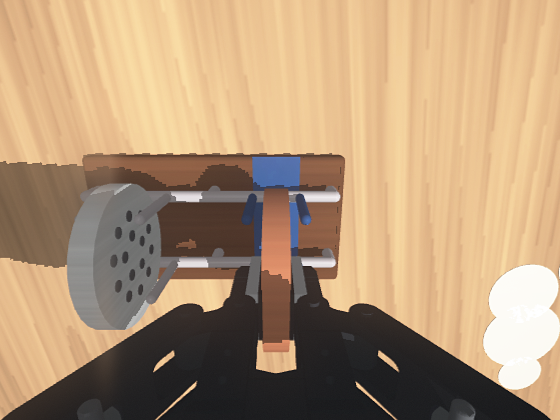

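View pics/side7.png

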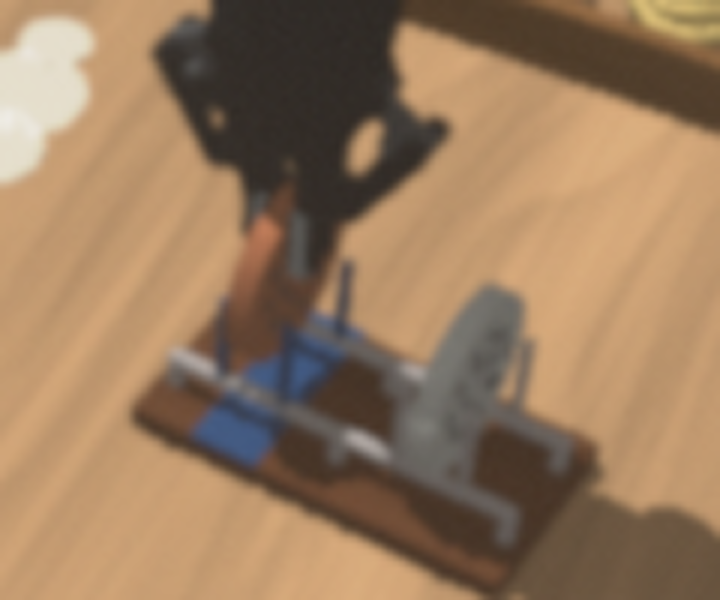

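The die is inside the tines and centred. It sits at columns 262–290, between tines at about 248 and 304, with about 14 mm left to go.

Request:
servo_tool(
  steps=[0,0,0,0,0,0.5,5,0,0,0,0,0,0.4,5,0,0,0,0,0,0.2,5,0,0,0,0,0,0,5,0,0,0,0,0,0,5],
)

```text
time_s: 8.0
position: [0.5739, -0.1755, 0.0952]
eef_rot: [[0.111, 0.994, 0.0], [0.994, -0.111, -0.001], [-0.001, 0.001, -1.0]]
wrist_force: [-0.1, 0.0, -4.2]
opening: 0.0112
```

Request:
servo_tool(
  steps=[0,0,0,0,0,0.1,5,0,0,0,0,0,0.1,5,0,0,0,0,0,0,5],
)

```text
time_s: 8.3
position: [0.5739, -0.1755, 0.0931]
eef_rot: [[0.111, 0.994, 0.001], [0.994, -0.111, -0.001], [-0.001, 0.001, -1.0]]
wrist_force: [0.2, 0.1, -4.1]
opening: 0.0113
```

Request:
servo_tool(
  steps=[0,0,0,0,0,0.1,5,0,0,0,0,0,0,5],
)

```text
time_s: 8.5
position: [0.5738, -0.1755, 0.0921]
eef_rot: [[0.111, 0.994, 0.0], [0.994, -0.111, -0.001], [-0.001, 0.001, -1.0]]
wrist_force: [0.5, -0.6, -4.5]
opening: 0.0109
```

Request:
servo_tool(
  steps=[0,0,0,0,0,0.1,5,0,0,0,0,0,0,5],
)

```text
time_s: 8.7
position: [0.5739, -0.1755, 0.0911]
eef_rot: [[0.111, 0.994, 0.001], [0.994, -0.111, -0.001], [-0.001, 0.001, -1.0]]
wrist_force: [-1.1, 0.3, -3.8]
opening: 0.0112
```

Request:
servo_tool(
  steps=[0,0,0,0,0,0.1,5,0,0,0,0,0,0,5],
)

```text
time_s: 8.9
position: [0.5739, -0.1755, 0.0901]
eef_rot: [[0.111, 0.994, 0.0], [0.994, -0.111, -0.001], [-0.001, 0.001, -1.0]]
wrist_force: [-0.1, -0.5, -3.9]
opening: 0.0111
```

Request:
servo_tool(
  steps=[0,0,0,0,0,0.1,5,0,0,0,0,0,0,5],
)

```text
time_s: 9.1
position: [0.5741, -0.1757, 0.0895]
eef_rot: [[0.111, 0.994, 0.001], [0.994, -0.111, -0.002], [-0.002, 0.001, -1.0]]
wrist_force: [-1.0, 0.4, -2.2]
opening: 0.0112
```

Request:
servo_tool(
  steps=[0,0,0,0,0,0.1,5,0,0,0,0,0,0,5],
)

```text
time_s: 9.3
position: [0.5743, -0.1759, 0.0892]
eef_rot: [[0.111, 0.994, 0.002], [0.994, -0.111, -0.002], [-0.002, 0.002, -1.0]]
wrist_force: [-2.7, -0.3, 5.4]
opening: 0.0112
```

Run:
```python
from plan import *
import cv2,pickle
for n in("wrist","side"):
    c=read_camera(n); im=c["image"][:,:,::-1]
    if n=="side": im=cv2.resize(im[100:200,250:370],None,fx=6,fy=6,interpolation=cv2.INTER_CUBIC)
    cv2.imwrite(f"pics/{n}8.png",im)
for i in range(3):
    s=sense(); print(s["time_s"],s["position"],s["wrist_force"],s["moment"])
```

```text
9.4 [ 0.57437855 -0.17599726  0.08921722] [-2.12204123 -1.90533862  5.85906826] [-0.11777594  0.66481791  0.05186966]
9.4 [ 0.57437855 -0.17599726  0.08921722] [-2.12204123 -1.90533862  5.85906826] [-0.11777594  0.66481791  0.05186966]
9.4 [ 0.57437855 -0.17599726  0.08921722] [-2.12204123 -1.90533862  5.85906826] [-0.11777594  0.66481791  0.05186966]
```

View pics/wrist8.png

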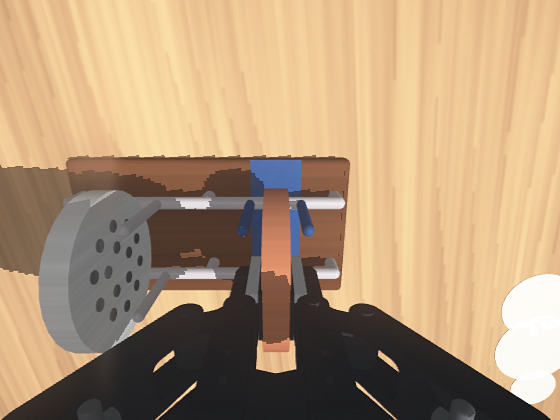

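View pics/side8.png

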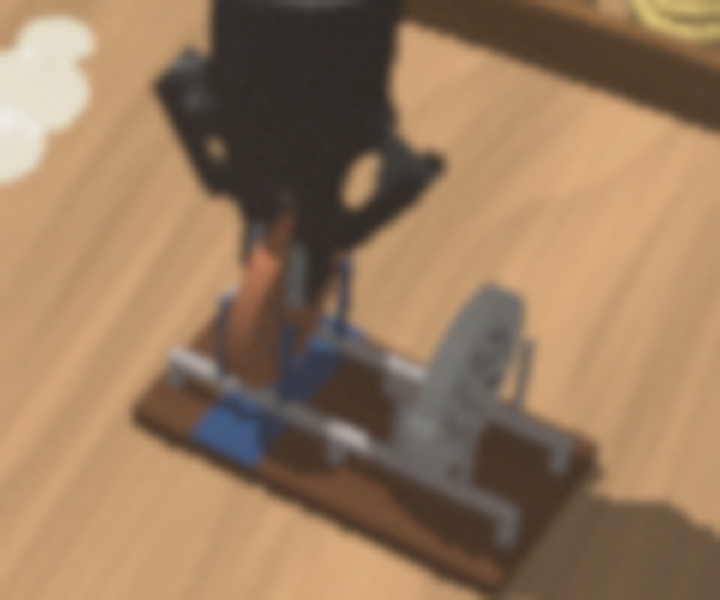

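Force went from -4.2 N (die's weight) to +5.9 N, so the rim rests on the rails with the die upright and centred. I'll press slightly more, ease the grip so it can settle into both rails, then open.

Request:
servo_tool(
  steps=[0,0,0,0,0,0.05,5,0,0,0,0,0,0,5],
)

```text
time_s: 9.6
position: [0.5744, -0.176, 0.0891]
eef_rot: [[0.111, 0.994, 0.002], [0.994, -0.111, -0.003], [-0.002, 0.002, -1.0]]
wrist_force: [-3.3, -1.2, 9.4]
opening: 0.0112
```

Request:
servo_tool(
  steps=[0,0,0,0,0,0,5,0,0,0,0,0,0,5,0,0,0,0,0,0,5],
  newtons=25,
)

```text
time_s: 9.9
position: [0.5744, -0.1761, 0.0892]
eef_rot: [[0.111, 0.994, 0.002], [0.994, -0.111, -0.003], [-0.002, 0.002, -1.0]]
wrist_force: [-2.5, -1.4, 8.4]
opening: 0.0114
```

Run:
```python
from plan import *
import cv2
c=read_camera("wrist"); im=c["image"][:,:,::-1]
cv2.imwrite("pics/wrist9.png",cv2.resize(im[150:300,180:360],None,fx=4,fy=4,interpolation=cv2.INTER_CUBIC))
s=sense(); print(s["time_s"],s["position"],s["wrist_force"],s["moment"],s["opening"])
```

```text
9.95 [ 0.57441089 -0.17603977  0.0891117 ] [-2.96116059 -1.37610539  8.96247322] [-0.03299409  0.9302646   0.07931347] 0.011575462679694061
```

View pics/wrist9.png

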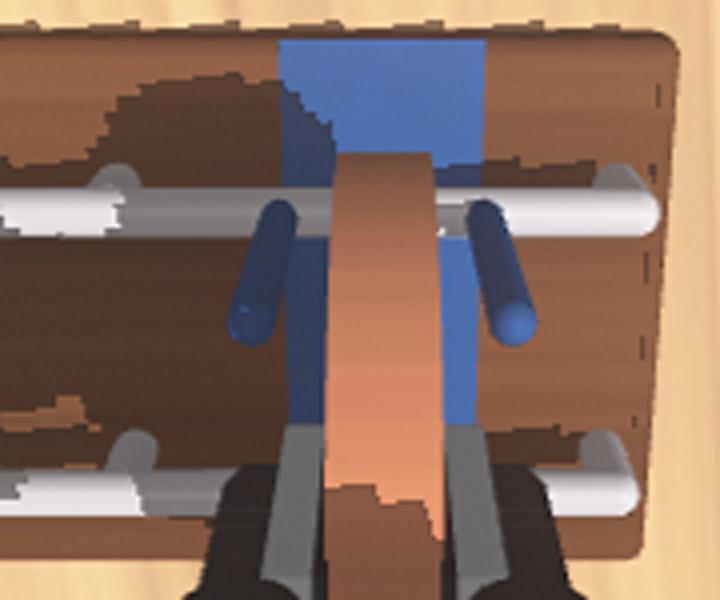

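Request:
servo_tool(
  steps=[0,0,0,0,0,-0.05,12,0,0,0,0,0,-0.05,18,0,0,0,0,0,0,30,0,0,0,0,0,0,32,0,0,0,0,0,0,32],
)

```text
time_s: 10.45
position: [0.5739, -0.1754, 0.0886]
eef_rot: [[0.111, 0.994, 0.001], [0.994, -0.111, -0.001], [-0.001, 0.001, -1.0]]
wrist_force: [-0.1, -0.1, -0.6]
opening: 0.0271
```

Run:
```python
from plan import *
import cv2
c=read_camera("wrist"); im=c["image"][:,:,::-1]
cv2.imwrite("pics/wrist10.png",im)
s=sense(); print(s["time_s"],s["position"],s["wrist_force"],s["opening"])
```

```text
10.5 [ 0.5739345  -0.17541952  0.08855615] [-0.95319419  0.10174371  0.87072052] 0.027260298328242394
```

View pics/wrist10.png

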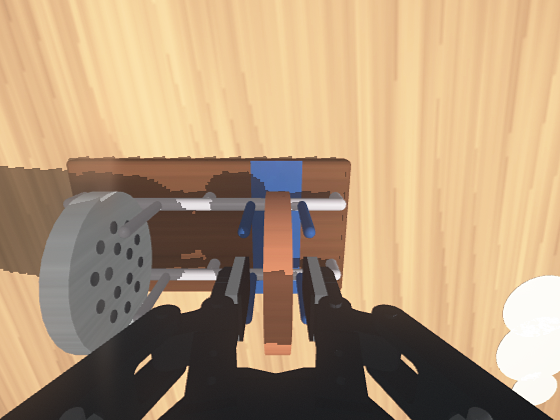

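The die stands on its own between the tines (columns 264–292), with the fingers clear on both sides. I'll retract straight up.

Request:
servo_tool(
  steps=[0,0,0,0,0,-0.8,32,0,0,0,0,0,-1.5,32,0,0,0,0,0,-2,32,0,0,0,0,0,-3,32,0,0,0,0,0,-3,32,0,0,0,-1,0,-3,32,0,0,0,-3,0,-1,32,0,0,0,-3,0,0,32,0,0,0,0,0,0,32,0,0,0,0,0,0,32],
)

```text
time_s: 11.5
position: [0.5659, -0.2452, 0.2322]
eef_rot: [[0.112, 0.994, 0.001], [0.994, -0.112, -0.001], [-0.001, 0.001, -1.0]]
wrist_force: [0.5, 0.1, 0.3]
opening: 0.0274
```

Run:
```python
from plan import *
import cv2,pickle
for n in("wrist","side","top"):
    c=read_camera(n); im=c["image"][:,:,::-1]; pickle.dump(c,open(n+"11.pkl","wb"))
    if n=="side": im=cv2.resize(im[100:200,250:370],None,fx=6,fy=6,interpolation=cv2.INTER_CUBIC)
    cv2.imwrite(f"pics/{n}11.png",im)
s=sense(); print(s["time_s"],s["position"],s["wrist_force"],s["opening"])
```

```text
11.65 [ 0.56602379 -0.24401079  0.23172663] [-0.48790706  0.91511945  0.67865329] 0.027205409613297423
```

View pics/wrist11.png

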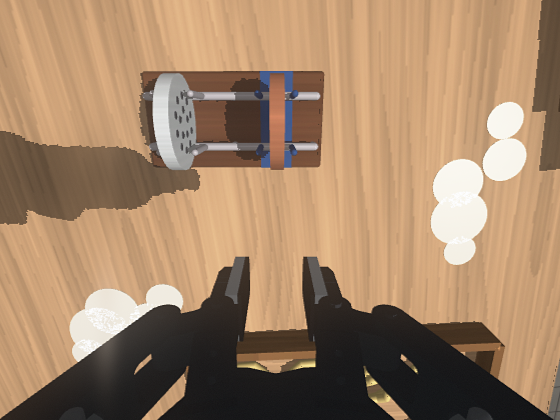

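View pics/side11.png

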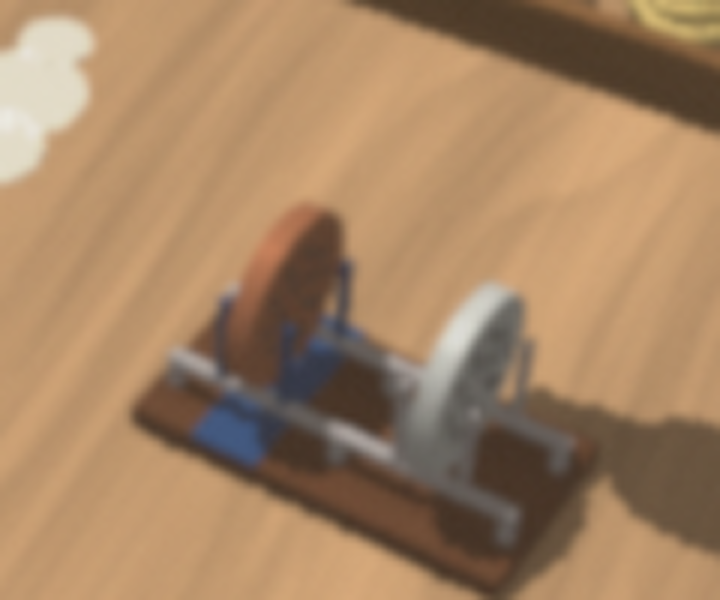

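View pics/top11.png

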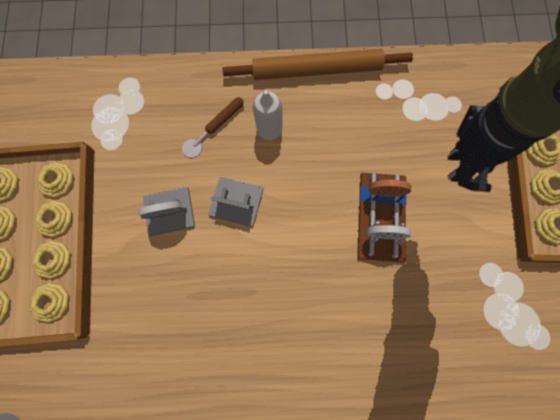

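The wrist view shows the bronze die at rows 74–170, the same span as the seated silver die (74–170). It is upright and parallel to it, with tines on both sides. The white die is unmoved at (163,210) in the top view, and the silver die is unmoved at (388,232).

```bash
python3 -c "
from cell import *
print(hand_in())"
```

```text
the job is handed in; nothing more can be done
None
```

The bronze die now stands upright between the blue tines, resting on the rack's rails, and the job is handed in at about 11.7 s of the 40 s allowed. I pinched it along its lean, lifted it, and lowered it until the wrist force rose from -4.2 N to about +9 N. I then eased the grip, opened and backed straight up.

**Last checks:**
- **Seating:** in the last wrist and side views the bronze die is upright and parallel to the silver die. It spans the same image rows as that seated die.
- **Other dies:** the white and silver dies look unmoved in the top view.
- **Contact:** the gripper is about 8 cm to the side of the die and well above it. The wrist force reads near zero.

**Checks that disagreed:**
- **Slot position:** my first reading of the slot from the top view was about 11 mm off because I misread a crop label. The wrist and side views agreed to within 3 mm, so I used the wrist fit.
- **Contact height:** contact came with the tool about 4 mm lower than predicted. I put this down to a small error in the grasp depth. I confirmed seating from force and pictures only, without a separate height measurement.

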